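# Trip the push-push latch of a cassette reader and take the cassette out

## Robot

A 7-joint arm with a two-finger parallel gripper is mounted at the origin on a cart in front of the work surface, level with it; the furniture and walls round the work are solid. World frame = base frame: x ahead of the robot, y to its left, z up, the work surface at z = 0. Lengths are in m, angles in rad, forces in N, time in s.
With the tool pointing down it reaches from about 0.4 to 0.85 m from the base axis. Payload 10.4 kg.
Tool frame: the origin (TCP) lies between the finger pads; the fingertips stand manip.finger_overhang ahead of it and the grasp point (between the pads) lies 11 mm behind it (manip.finger_overhang is the distance from the TCP to the fingertips, in m); x points along the fingers, z is the direction in which the jaws open and shut, and the axes are right-handed (so a half turn about x gives the same grasp; the last joint's range is limited). The gripper opens to 85 mm and grips with 20 to 120 N. Pads are 22 mm wide; open, the fingers measure 114 mm over their backs; the gripper's body (76 mm by 85 mm) begins 54 mm behind the grasp point. The pads swing forward as they close: fully open they stand 13 mm farther back than shut.
Start: joints at [-1.134, 0.332, -0.065, 1.46, 0.022, 1.35, -0.088], TCP at [0.277, 0.56, 0.239] pointing down, gripper open.
Joint ranges: [-2.6, 2.6], [-0.5, 2.12], [-1.47, 1.34], [0.16, 2.42], [-1.27, 4.41], [0.06, 2.06], [-2.6, 2.6]. Speed limits (rad/s): [2.22, 2.22, 2.79, 2.79, 3.14, 3.14, 3.14].

## Interface

Orientations are given as a unit quaternion [x, y, z, w].
In Python, from workcell import get_obs, camera, workorder, manip gives the robot as it stands. The module is installed in compiled form; this text tells all that it offers.
- The arm moves only by the tool play_rows, never from a script. Its argument "increments" is text: rows parted by semicolons, each of 4 numbers parted by spaces: the shift along the tool's x, y, z in m, then the turn about the tool's x in rad. A call has 1 to 20 rows; each row shifts and turns the pose as measured when the row begins, along the tool's axes as they then stand; what a row does not reach is not made up. A row lasts 1/10 s, in which the tool goes at most 50 mm and 8.59 degrees, less where a joint would pass 70% of its speed; a pose out of reach is approached as far as the arm can. A call is refused whole if a number of a shift passes 0.05 or a number of a turn 0.15, either way. A call with a gripper value outside its range is refused whole. "hand" is the gripper command: -1 is fully open, 1 is shut, values between are in proportion, set as the call begins (left out, the last holds). The fingers move at their own pace and stop on an object; "squeeze" is the grip in N (left out, the last holds). Time passes only in rows, so rows that do not move let the fingers close. It gives the time, the measured TCP pose, the force and the opening at its end, in the units of the state.
- get_obs(): the state, without advancing time (a new reading comes with each control period).
- camera(name): name is "scene" or "top"; returns a dict with "img" (480x640x3 uint8, blue, green, red), "fov_y" (degrees; the focal length in pixels is half the picture's height over the tangent of half this angle, whatever the lens; pixels are square), "cx", "cy" (the principal point, pixels), "R" (3x3) and "t" (3): a world point X has camera coordinates R X + t. Camera axes: x right, y down, z forward; pixel columns grow to the right and rows downward; lengths in m; the calibration is good to about 2 mm. A picture is of the moment at which its call begins. There is no depth.
- workorder.hand_in(): hands the job in, once; it reports no verdict.
The state is a dict: "clock": time; "joint_pos": joint angles; "joint_velocities": joint speeds; "tau": joint torques, N m; "position": TCP position; "ee_rot": TCP orientation; "ft_force": force on the tool from outside, world axes, zero at the start; "torque": the same for the moment, N m; "grip_width": opening from 0.0 (shut) to 1.0 (fully open).
Only numpy, scipy, OpenCV 4.12 (cv2) and the standard library are available. Lean on these libraries where they do the work, as an engineer would, in place of code of your own. Each camera call takes 0.05 s, during which the arm holds its last target.

## Task

The bench reader holds two filter cassettes nearly level with its top in push-push bays. Press the one with the single round window down until you feel it come up against its stop (never with more than 25 N), let go so that it springs up, then draw it straight out and stand it upright on the floor of the steel tray. Leave the cassette with three slits latched where it is, and the other things on the bench where they stand.

Things in the scene. Friction and masses are not known exactly. Their poses are not given: they have to be found in the camera images.
- reader: white bench reader, a fixed box 116 x 184 x 78 mm (x, y, z), origin at the centre of its underside, z up. Two bays (rectangular wells 61 x 43 mm, long side along the reader's x) in its top, at x = 0 and y = +39 mm (bay a) and y = -39 mm (bay b). Each holds a cassette; which cassette is in which bay varies. Its yaw is up to 0.35 rad either way.
- cassette_round: grey cassette 58 x 40 x 50 mm (x, y, z), 0.06 to 0.13 kg, one round dark window in a 25 mm steel ring on top; loose in its bay with 1.5 mm play, resting on the bay's carriage. Origin at the centre of its underside, z up, top at +50 mm. Latched, its top is 2 mm above the reader's top and cannot be gripped; sprung up it stands about 23 mm proud and is gripped across its 40 mm width (y).
- cassette_slits: the other cassette, same case and size and latch, with three dark parallel slits on its top; origin at the centre of its underside. It stays latched in its bay.
- carriage_a (a joint): height of the spring carriage under the cassette in bay a (reader's +y side), m: 0 latched, negative pressed deeper, +0.022 sprung up. Pressing takes 5 to 10 N until the latch trips, 3 to 14 mm down (hidden, differs each time); about 1 mm deeper begins a firm stop, 10 N per further mm. It springs up by itself when let go after the stop is reached.
- carriage_b (a joint): the same for bay b (reader's -y side). In both bays: a press that builds up to 14 N has always reached the stop, more than 25 N breaks the cassette; letting go before the latch trips leaves it latched; pressing a sprung-up carriage fully down again latches it again.
- bay_a (a point): centre of the mouth of bay a, at the level of the reader's top.
- bay_b (a point): centre of the mouth of bay b, at the level of the reader's top.
- tray: shallow open steel tray on four feet, fixed on the bench, 125 x 155 x 19 mm (x, y, z) with 3 mm walls; origin at the centre of its underside at bench level, z up; the floor inside is 10 mm above the origin, the rim 19 mm.
- marker: pen lying on the bench, bystander, 132 x 12 x 14 mm, origin under its centre.
- timer: small flat timer on the bench, bystander, 60 x 66 x 18 mm, origin under its centre.
- petri_dish: closed dish on the bench, bystander, 60 mm across, 13 mm high, origin under its centre.
- beaker_100: glass beaker on the bench, bystander, 53 mm across, 68 mm high, origin under its centre.
- forceps: steel forceps on the bench, bystander, 15 x 134 x 8 mm, origin under its centre.
- tape_roll: roll of tape on the bench, bystander, 65 mm across, 19 mm high, origin under its centre.
There are look-alikes about, which are no part of the job. What is shaped like the cassette_round but green is not meant.

How it is judged:
By the outcome, as a careful person would: the job done as asked, in the order asked, and still so for the second after the job is handed in, with the robot touching nothing.
It also fails if it takes over 42 s, if anything falls off the work surface, if the arm or the gripper's body presses on something with over 40 N, if the wrist force passes 120 N, or if a joint passes its speed limit or range.

## Working session

There is one attempt and no reset: what is moved stays moved. The work goes in short steps, Python scripts to look and compute and a tool call to move; the robot and the scene stay as the last step left them, time stands still between calls to the robot, and variables do not carry over. Pictures are saved under pics/ and viewed, and the job is handed in when it is done.

Besides the shell and the picture viewer there is one more tool, called after "Emit:" by a JSON object that holds its "api" and its "payload". play_rows: Moves the arm, as the interface text tells. Its arguments: {"type":"object","properties":{"increments":{"type":"string"},"hand":{"type":"number"},"squeeze":{"type":"number"}},"required":["increments"]}

```bash
mkdir -p pics; python3 - <<'E'
from workcell import get_obs, camera, workorder, manip
import cv2
for n in("scene","top"):
    c=camera(n); cv2.imwrite(f"pics/{n}0.png",c["img"]); print(n,c["fov_y"],c["cx"],c["cy"],c["R"],c["t"])
print(get_obs()); print(manip.finger_overhang)
E
```

```text
scene 44.09139528290226 308.57184034099953 250.36782251772152 [[ 0.60555607 -0.79568428 -0.01372485]
 [-0.56861005 -0.42054626 -0.70698193]
 [ 0.55676248  0.43592128 -0.70709842]] [-0.3210201   0.44154545  1.13469832]
top 44.64803919316452 318.1213845902012 235.21090751121724 [[ 0.01870906 -0.99979023  0.00833414]
 [-0.99725611 -0.01925749 -0.0714801 ]
 [ 0.0716256  -0.00697394 -0.99740721]] [0.03894259 0.6061721  1.55777343]
{'clock': 0.1, 'joint_pos': array([-1.13359877,  0.33284685, -0.06472219,  1.46082745,  0.02158167,
        1.34992748, -0.08851355]), 'joint_velocities': array([-0.00056371, -0.00125529,  0.00078307, -0.00145336, -0.00237933,
        0.00130837,  0.00058886]), 'tau': array([ 9.51261427e-04, -6.26740551e+01,  4.88081994e-02, -3.92430854e+01,
        1.63751008e-02,  6.99028111e-03,  4.28624602e-07]), 'position': array([0.27719565, 0.55980604, 0.23858597]), 'ee_rot': array([-0.37316689,  0.60116848,  0.37265666,  0.60039149]), 'ft_force': array([0.55033509, 0.60070366, 0.2029575 ]), 'torque': array([-0.00216855,  0.05612833,  0.00704655]), 'grip_width': 0.9994106709489397}
0.008
```

View pics/scene0.png

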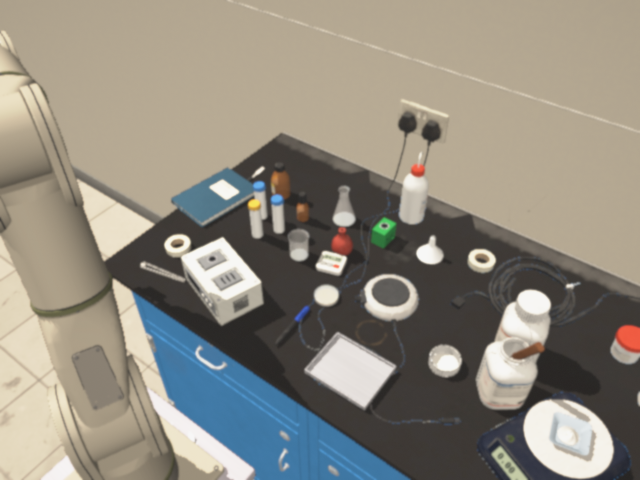

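View pics/top0.png

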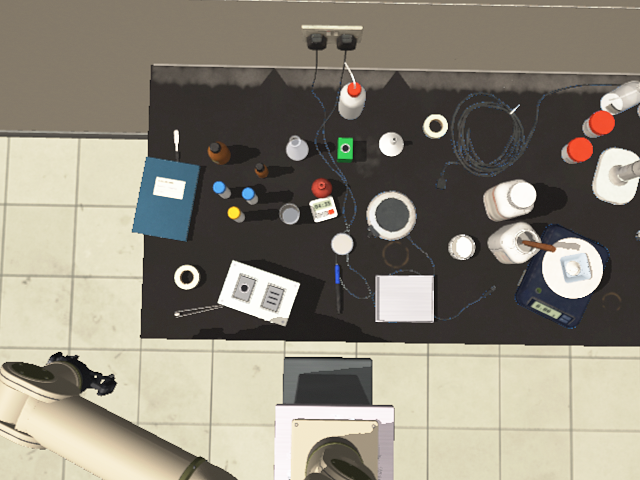

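The top view shows the reader at about (258,292). The round window is on its left at (244,288) and the slits are at (272,297). The tray is at about (405,298). I'll zoom in for corner positions.

```bash
python3 - <<'E'
import cv2,numpy as np
a=cv2.imread("pics/top0.png")
x=cv2.resize(a[252:332,210:310],None,fx=8,fy=7.5*8/7.5*1.0,interpolation=cv2.INTER_CUBIC)[:600]
cv2.imwrite("pics/z1.png",cv2.resize(a[255:330,210:310],None,fx=8,fy=8,interpolation=cv2.INTER_CUBIC))
cv2.imwrite("pics/z2.png",cv2.resize(a[265:330,365:445],None,fx=8,fy=8,interpolation=cv2.INTER_CUBIC))
b=cv2.imread("pics/scene0.png")
cv2.imwrite("pics/z3.png",cv2.resize(b[230:330,170:280],None,fx=6,fy=6,interpolation=cv2.INTER_CUBIC))
E
```

```text
(no output)
```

View pics/z1.png

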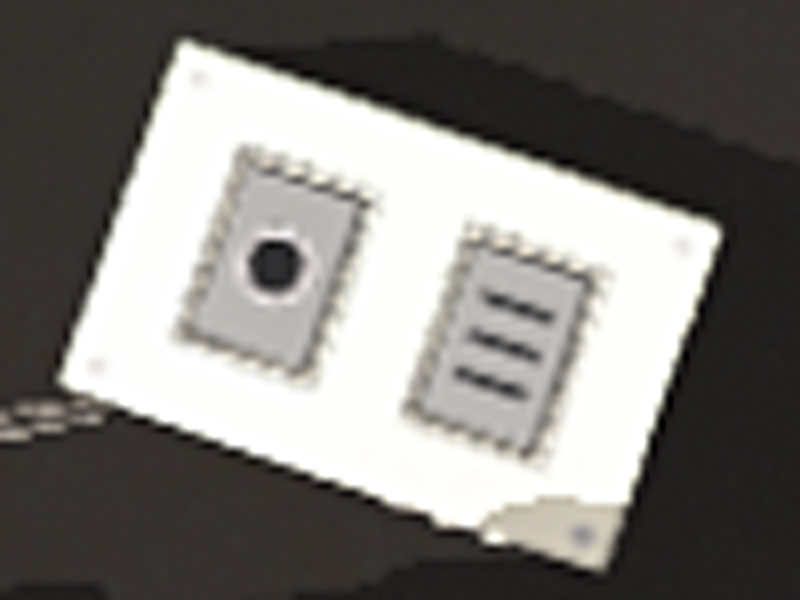

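View pics/z2.png

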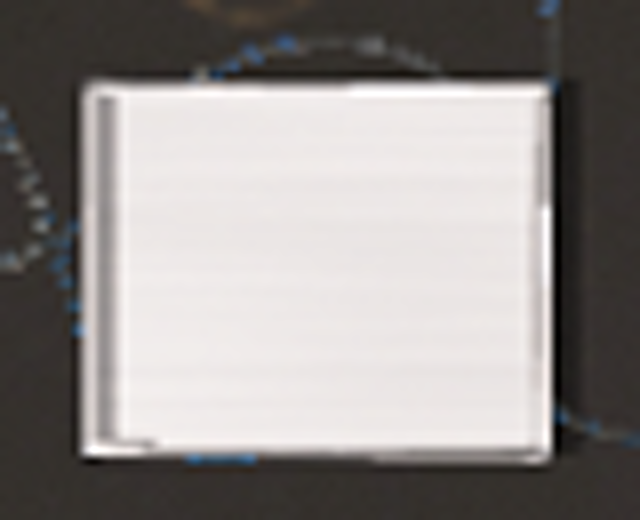

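View pics/z3.png

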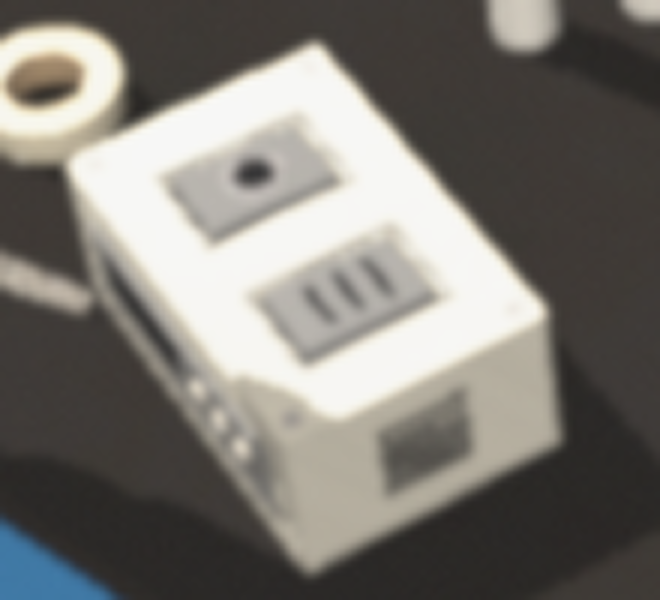

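```bash
cat > h.py <<'E'
import numpy as np
from workcell import get_obs, camera
from scipy.spatial.transform import Rotation as Rn
def back(c,uv,z):
    f=240/np.tan(np.radians(c["fov_y"]/2)); R=np.array(c["R"]);t=np.array(c["t"])
    uv=np.atleast_2d(uv).astype(float)
    d=np.c_[(uv[:,0]-c["cx"])/f,(uv[:,1]-c["cy"])/f,np.ones(len(uv))]@R
    o=-R.T@t
    return o+d*((z-o[2])/d[:,2])[:,None]
def st():
    o=get_obs(); R=Rn.from_quat(o["ee_rot"]).as_matrix()
    return o,R
E
python3 - <<'E'
from h import *
z=lambda p,x,y,s: np.array(p,float)/s-0.5+.5/s+[x,y]
c=camera("top"); print(-np.array(c["R"]).T@c["t"])
for h,p in((.078,[(178,40),(722,228),(607,572),(60,382)]),(.080,[(250,152),(370,196),(305,378),(190,338),(275,265)]),(.08,[(480,228),(598,272),(535,455),(412,412)])):
    b=back(c,z(p,210,255,8),h); print(b.round(4).tolist(),b[:4].mean(0).round(4))
    print([np.linalg.norm(b[i]-b[(i+1)%4]).round(4) for i in range(4)], [np.arctan2(*(b[(i+1)%4]-b[i])[1::-1]).round(3) for i in range(4)])
b=back(c,z([(83,82),(551,82),(551,460),(83,458)],365,265,8),.019);print(b.round(4),b.mean(0))
c=camera("scene")
for h,p in((.078,[(318,42),(548,310),(315,415),(72,165)]),(.08,[(300,115),(342,183),(213,243),(168,180),(253,174)])):
    b=back(c,z(p,170,230,6),h); print(b.round(4).tolist(),b[:4].mean(0))
    print([np.linalg.norm(b[i]-b[(i+1)%4]).round(4) for i in range(4)], [np.arctan2(*(b[(i+1)%4]-b[i])[1::-1]).round(3) for i in range(4)])
o,R=st();print(R.round(4))
E
```

```text
[0.4922038  0.0614716  1.59673913]
[[0.5336, 0.2735, 0.078], [0.4762, 0.0959, 0.078], [0.3651, 0.1306, 0.078], [0.4227, 0.3083, 0.078]] [0.4494 0.2021 0.078 ]
[np.float64(0.1867), np.float64(0.1163), np.float64(0.1868), np.float64(0.1163)] [np.float64(-1.884), np.float64(2.839), np.float64(1.258), np.float64(-0.304)]
[[0.4978, 0.249, 0.08], [0.4844, 0.2098, 0.08], [0.4255, 0.2292, 0.08], [0.4376, 0.2666, 0.08], [0.4616, 0.2399, 0.08]] [0.4613 0.2386 0.08  ]
[np.float64(0.0414), np.float64(0.062), np.float64(0.0393), np.float64(0.0627)] [np.float64(-1.902), np.float64(2.823), np.float64(1.257), np.float64(-0.285)]
[[0.4747, 0.174, 0.08], [0.4613, 0.1356, 0.08], [0.4022, 0.1546, 0.08], [0.4152, 0.1945, 0.08]] [0.4384 0.1647 0.08  ]
[np.float64(0.0407), np.float64(0.062), np.float64(0.042), np.float64(0.0629)] [np.float64(-1.907), np.float64(2.831), np.float64(1.255), np.float64(-0.331)]
[[ 0.5015 -0.1047  0.019 ]
 [ 0.5044 -0.2626  0.019 ]
 [ 0.378  -0.2632  0.019 ]
 [ 0.3758 -0.1062  0.019 ]] [ 0.43990732 -0.18416283  0.019     ]
[[0.5363, 0.2766, 0.078], [0.4785, 0.0997, 0.078], [0.3846, 0.1361, 0.078], [0.4232, 0.3075, 0.078]] [0.45564575 0.20499909 0.078     ]
[np.float64(0.1861), np.float64(0.1006), np.float64(0.1757), np.float64(0.1172)] [np.float64(-1.887), np.float64(2.772), np.float64(1.35), np.float64(-0.267)]
[[0.4985, 0.251, 0.08], [0.48, 0.2104, 0.08], [0.4249, 0.229, 0.08], [0.4393, 0.2683, 0.08], [0.4623, 0.2429, 0.08]] [0.4606775  0.23966598 0.08      ]
[np.float64(0.0446), np.float64(0.0582), np.float64(0.0418), np.float64(0.0617)] [np.float64(-1.996), np.float64(2.816), np.float64(1.221), np.float64(-0.284)]
[[-3.000e-04 -8.961e-01  4.438e-01]
 [-7.000e-04  4.438e-01  8.961e-01]
 [-1.000e+00 -0.000e+00 -8.000e-04]]
```

Emit:
{"api": "play_rows", "payload": {"increments": "0 0 0 -0.15; 0 -0.022 -0.02 0; 0 -0.022 -0.02 0; 0 -0.022 -0.02 0; 0 -0.022 -0.02 0; 0 -0.022 -0.02 0; 0 -0.022 -0.02 0; 0 -0.022 -0.02 0; 0 -0.022 -0.02 0; 0 -0.022 -0.02 0; 0 -0.022 -0.02 0; 0 -0.022 -0.02 0; 0 -0.022 -0.02 0; 0 0 0 0", "hand": 1, "squeeze": 40}}

```text
clock: 1.6
position: [0.4622, 0.2389, 0.2361]
ee_rot: [-0.42, 0.571, 0.419, 0.568]
ft_force: [0.8, 0.3, 0.5]
grip_width: 0.003
```

```bash
cat > d.py <<'E'
import sys
from h import *
tx,ty,tz,yaw=map(float,sys.argv[1:5])
o,R=st(); p=o["position"]
print("t",o["clock"],"p",p.round(4),"F",o["ft_force"].round(2),"g",o["grip_width"],"x",R[:,0].round(4),"yaw",np.arctan2(R[1,2],R[0,2]).round(4),"turn x",-(yaw-np.arctan2(R[1,2],R[0,2])).round(4))
print("tool delta",(R.T@(np.array([tx,ty,tz])-p)).round(4), "q",o["joint_pos"].round(2))
E
python3 d.py .4612 .2393 .2 1.262
```

```text
t 1.6 p [0.4622 0.2389 0.2361] F [0.77 0.35 0.48] g 0.002587618683799538 x [-0.0037 -0.0036 -1.    ] yaw 1.2695 turn x 0.0075
tool delta [0.0361 0.001  0.0003] q [-0.7   0.1   0.15  1.74 -0.01  1.3   0.72]
```

Emit:
{"api": "play_rows", "payload": {"increments": "0.03 0.001 0 0.0075; 0.03 0 0 0; 0.03 0 0 0; 0.03 0 0 0; 0.01 0 0 0; 0 0 0 0"}}

```text
clock: 2.2
position: [0.4606, 0.2408, 0.1032]
ee_rot: [-0.417, 0.572, 0.417, 0.57]
ft_force: [-0.1, 0.1, 0.9]
grip_width: 0.003
```

```bash
python3 d.py .4612 .2393 .09 1.262; python3 - <<'E'
from h import *
import cv2
c=camera("top");s=camera("scene")
x=np.hstack([cv2.resize(c["img"][235:335,205:305],(400,400),interpolation=2),cv2.resize(s["img"][210:310,165:265],(400,400),interpolation=2)])
cv2.imwrite("pics/a1.png",x)
E
```

```text
t 2.2 p [0.4606 0.2408 0.1032] F [-0.1   0.13  0.88] g 0.0032954467527914148 x [-1.7e-03 -7.0e-04 -1.0e+00] yaw 1.2614 turn x -0.0006
tool delta [ 0.0132 -0.0011 -0.0013] q [-0.7   0.23  0.14  1.9  -0.04  1.02  0.72]
```

View pics/a1.png

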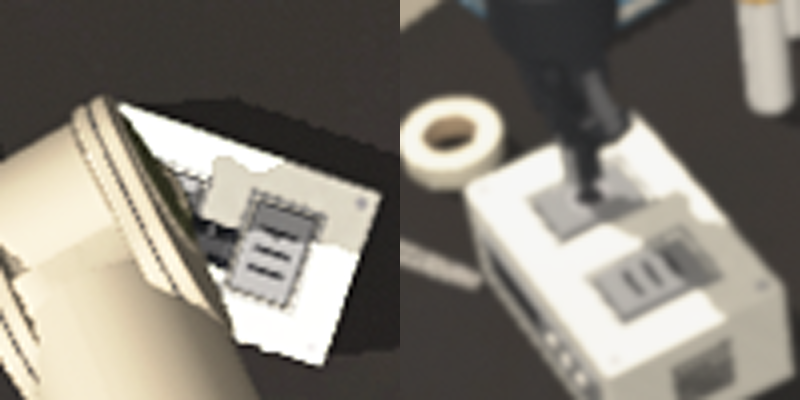

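The scene view shows the shut fingertips at crop (590,195), centred over the round cassette. Next I'll press in small steps.

Emit:
{"api": "play_rows", "payload": {"increments": "0.004 -0.001 -0.001 0; 0.004 0 0 0; 0.003 0 0 0; 0.002 0 0 0; 0.002 0 0 0; 0 0 0 0"}}

```text
clock: 2.9
position: [0.4646, 0.2415, 0.093]
ee_rot: [-0.417, 0.568, 0.417, 0.574]
ft_force: [0.9, -0.5, 0.2]
grip_width: 0.001
```

```bash
for i in 1 2; do python3 d.py .4612 .2393 .09 1.262;done
```

```text
t 2.9 p [0.4646 0.2415 0.093 ] F [ 0.89 -0.52  0.22] g 0.001494837590464655 x [ 0.0062  0.0049 -1.    ] yaw 1.2613 turn x -0.0007
tool delta [ 0.003   0.0025 -0.0032] q [-0.69  0.24  0.14  1.91 -0.04  0.99  0.73]
t 2.9 p [0.4646 0.2415 0.093 ] F [ 0.89 -0.52  0.22] g 0.001494837590464655 x [ 0.0062  0.0049 -1.    ] yaw 1.2613 turn x -0.0007
tool delta [ 0.003   0.0025 -0.0032] q [-0.69  0.24  0.14  1.91 -0.04  0.99  0.73]
```

Emit:
{"api": "play_rows", "payload": {"increments": "0 0 0 0; 0 0 0 0"}}

```text
clock: 3.1
position: [0.4646, 0.2415, 0.093]
ee_rot: [-0.417, 0.568, 0.417, 0.574]
ft_force: [0.5, -1.0, -0.8]
grip_width: 0.003
```

```bash
for i in 1 ; do python3 d.py .4612 .2393 .09 1.262;done
```

```text
t 3.1 p [0.4646 0.2415 0.093 ] F [ 0.55 -1.02 -0.84] g 0.002754717249479732 x [ 0.0061  0.0048 -1.    ] yaw 1.2612 turn x -0.0008
tool delta [ 0.003   0.0026 -0.0031] q [-0.69  0.24  0.14  1.91 -0.04  0.99  0.73]
```

Emit:
{"api": "play_rows", "payload": {"increments": "0 0.0025 -0.003 0; 0.002 0 0 0; 0.002 0 0 0; 0 0 0 0"}}

```text
clock: 3.5
position: [0.461, 0.2392, 0.0888]
ee_rot: [-0.417, 0.568, 0.417, 0.574]
ft_force: [0.2, -0.1, -0.1]
grip_width: -0.002
```

```bash
for i in 1 ; do python3 d.py .4612 .2393 .09 1.262;done
```

```text
t 3.5 p [0.461  0.2392 0.0888] F [ 0.23 -0.11 -0.09] g -0.0017537897990326378 x [ 0.0063  0.005  -1.    ] yaw 1.2613 turn x -0.0007
tool delta [-0.0012 -0.0002  0.0002] q [-0.69  0.24  0.14  1.92 -0.04  0.98  0.73]
```

Emit:
{"api": "play_rows", "payload": {"increments": "0.001 0 0 0; 0.001 0 0 0; 0.001 0 0 0; 0 0 0 0"}}

```text
clock: 3.9
position: [0.461, 0.2394, 0.0866]
ee_rot: [-0.417, 0.568, 0.417, 0.574]
ft_force: [-2.2, -1.0, 5.8]
grip_width: -0.001
```

Contact is confirmed at 5.8 N, with the cassette top at about z 0.080. I'll keep pressing.

Emit:
{"api": "play_rows", "payload": {"increments": "0.001 0 0 0; 0.001 0 0 0"}}

```text
clock: 4.1
position: [0.461, 0.2395, 0.0854]
ee_rot: [-0.417, 0.568, 0.417, 0.574]
ft_force: [-2.8, -1.3, 6.4]
grip_width: -0.001
```

Emit:
{"api": "play_rows", "payload": {"increments": "0.001 0 0 0; 0.001 0 0 0"}}

```text
clock: 4.3
position: [0.461, 0.2394, 0.0841]
ee_rot: [-0.416, 0.568, 0.417, 0.574]
ft_force: [-2.9, -1.5, 5.8]
grip_width: -0.0
```

Emit:
{"api": "play_rows", "payload": {"increments": "0.001 0 0 0"}}

```text
clock: 4.4
position: [0.461, 0.2395, 0.0835]
ee_rot: [-0.416, 0.568, 0.417, 0.574]
ft_force: [-2.7, -2.1, 6.1]
grip_width: -0.003
```

Emit:
{"api": "play_rows", "payload": {"increments": "0.001 0 0 0; 0.001 0 0 0; 0.001 0 0 0"}}

```text
clock: 4.7
position: [0.461, 0.2395, 0.0817]
ee_rot: [-0.416, 0.569, 0.417, 0.574]
ft_force: [-2.1, -1.5, 6.7]
grip_width: -0.001
```

Emit:
{"api": "play_rows", "payload": {"increments": "0.001 0 0 0; 0.001 0 0 0"}}

```text
clock: 4.9
position: [0.461, 0.2395, 0.0805]
ee_rot: [-0.416, 0.569, 0.417, 0.574]
ft_force: [-3.8, -1.2, 6.0]
grip_width: -0.001
```

Emit:
{"api": "play_rows", "payload": {"increments": "0.001 0 0 0; 0.001 0 0 0"}}

```text
clock: 5.1
position: [0.461, 0.2395, 0.0793]
ee_rot: [-0.416, 0.569, 0.417, 0.574]
ft_force: [-2.5, -1.4, 7.0]
grip_width: -0.003
```

Emit:
{"api": "play_rows", "payload": {"increments": "0.001 0 0 0; 0.001 0 0 0"}}

```text
clock: 5.3
position: [0.4611, 0.2395, 0.0781]
ee_rot: [-0.416, 0.569, 0.418, 0.574]
ft_force: [-2.7, -2.0, 7.3]
grip_width: -0.001
```

Emit:
{"api": "play_rows", "payload": {"increments": "0.001 0 0 0; 0.001 0 0 0"}}

```text
clock: 5.5
position: [0.461, 0.2395, 0.077]
ee_rot: [-0.416, 0.569, 0.418, 0.574]
ft_force: [-3.0, -1.8, 6.9]
grip_width: 0.001
```

Emit:
{"api": "play_rows", "payload": {"increments": "0.001 0 0 0; 0.001 0 0 0"}}

```text
clock: 5.7
position: [0.4611, 0.2395, 0.076]
ee_rot: [-0.416, 0.569, 0.418, 0.574]
ft_force: [-3.1, -1.9, 8.3]
grip_width: -0.001
```

Emit:
{"api": "play_rows", "payload": {"increments": "0.001 0 0 0; 0.001 0 0 0"}}

```text
clock: 5.9
position: [0.4611, 0.2395, 0.075]
ee_rot: [-0.416, 0.569, 0.418, 0.574]
ft_force: [-4.1, -2.7, 8.2]
grip_width: 0.003
```

Emit:
{"api": "play_rows", "payload": {"increments": "0.001 0 0 0; 0.001 0 0 0"}}

```text
clock: 6.1
position: [0.4611, 0.2395, 0.074]
ee_rot: [-0.415, 0.569, 0.418, 0.574]
ft_force: [-3.8, -1.4, 9.5]
grip_width: 0.001
```

Emit:
{"api": "play_rows", "payload": {"increments": "0.001 0 0 0"}}

```text
clock: 6.2
position: [0.4611, 0.2394, 0.0736]
ee_rot: [-0.415, 0.569, 0.418, 0.574]
ft_force: [-3.7, -1.1, 8.7]
grip_width: -0.003
```

Emit:
{"api": "play_rows", "payload": {"increments": "0.001 0 0 0"}}

```text
clock: 6.3
position: [0.4611, 0.2395, 0.0731]
ee_rot: [-0.415, 0.569, 0.418, 0.574]
ft_force: [-4.4, -2.4, 8.2]
grip_width: 0.0
```

Emit:
{"api": "play_rows", "payload": {"increments": "0.001 0 0 0"}}

```text
clock: 6.4
position: [0.4611, 0.2395, 0.0727]
ee_rot: [-0.415, 0.569, 0.418, 0.574]
ft_force: [-4.3, -1.6, 9.6]
grip_width: 0.004
```

Emit:
{"api": "play_rows", "payload": {"increments": "0.001 0 0 0; 0.001 0 0 0"}}

```text
clock: 6.6
position: [0.461, 0.2395, 0.0722]
ee_rot: [-0.415, 0.569, 0.418, 0.573]
ft_force: [-5.3, -3.3, 13.9]
grip_width: 0.001
```

Emit:
{"api": "play_rows", "payload": {"increments": "0.001 0 0 0"}}

```text
clock: 6.7
position: [0.461, 0.2396, 0.0721]
ee_rot: [-0.415, 0.569, 0.418, 0.573]
ft_force: [-5.6, -3.6, 14.3]
grip_width: -0.004
```

Emit:
{"api": "play_rows", "payload": {"increments": "0.001 0 0 0"}}

```text
clock: 6.8
position: [0.461, 0.2396, 0.072]
ee_rot: [-0.415, 0.569, 0.418, 0.573]
ft_force: [-6.3, -4.2, 13.6]
grip_width: -0.001
```

Emit:
{"api": "play_rows", "payload": {"increments": "0.0014 0 0 0; 0.0014 0 0 0"}}

```text
clock: 7.0
position: [0.461, 0.2397, 0.0715]
ee_rot: [-0.415, 0.57, 0.418, 0.573]
ft_force: [-7.4, -3.4, 19.8]
grip_width: -0.003
```

The stop is felt firmly at about 20 N, with the tool hardly moving. Now I'll let go straight up.

Emit:
{"api": "play_rows", "payload": {"increments": "-0.01 0 0 0; -0.02 0 0 0; -0.025 0 0 0; -0.025 0 0 0; -0.02 0 0 0; 0 0 0 0"}}

```text
clock: 7.6
position: [0.4613, 0.2388, 0.1761]
ee_rot: [-0.415, 0.569, 0.418, 0.574]
ft_force: [0.5, 0.8, -0.2]
grip_width: -0.001
```

```bash
python3 d.py .4612 .2393 .13 1.262; python3 - <<'E'
from h import *
import cv2
c=camera("top");s=camera("scene")
x=np.hstack([cv2.resize(c["img"][235:335,205:305],(400,400),interpolation=2),cv2.resize(s["img"][210:310,165:265],(400,400),interpolation=2)])
cv2.imwrite("pics/a2.png",x)
E
```

```text
t 7.6 p [0.4613 0.2388 0.1761] F [ 0.52  0.77 -0.18] g -0.0007561415447791909 x [ 0.0022  0.0076 -1.    ] yaw 1.2591 turn x -0.0029
tool delta [0.0461 0.0003 0.0001] q [-0.7   0.14  0.15  1.83 -0.03  1.16  0.72]
```

View pics/a2.png

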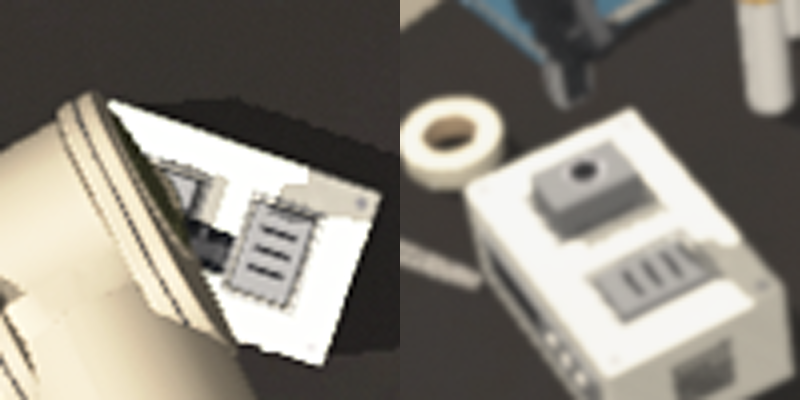

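The cassette has sprung up: the window is at crop (583,172) in the scene view, standing proud. The slits cassette is still latched. I'll open to about 64 mm and descend over it.

Emit:
{"api": "play_rows", "payload": {"increments": "0 0 0 0; 0 0 0 0; 0 0 0 0; 0 0 0 0; 0.02 0 0 0; 0.02 0 0 0; 0.01 0 0 0; 0 0 0 0", "hand": -0.5}}

```text
clock: 8.5
position: [0.4584, 0.2375, 0.1181]
ee_rot: [-0.415, 0.573, 0.418, 0.57]
ft_force: [0.2, 0.7, -0.0]
grip_width: 0.749
```

```bash
python3 d.py .4612 .2393 .088 1.262; python3 - <<'E'
from h import *
import cv2
s=camera("scene")
cv2.imwrite("pics/a3.png",cv2.resize(s["img"][210:310,165:265],(600,600),interpolation=2))
E
```

```text
t 8.5 p [0.4584 0.2375 0.1181] F [ 0.24  0.67 -0.04] g 0.7494163966997373 x [-0.0055  0.0023 -1.    ] yaw 1.2594 turn x -0.0026
tool delta [ 0.0301 -0.0023  0.0026] q [-0.69  0.2   0.14  1.9  -0.04  1.05  0.73]
```

View pics/a3.png

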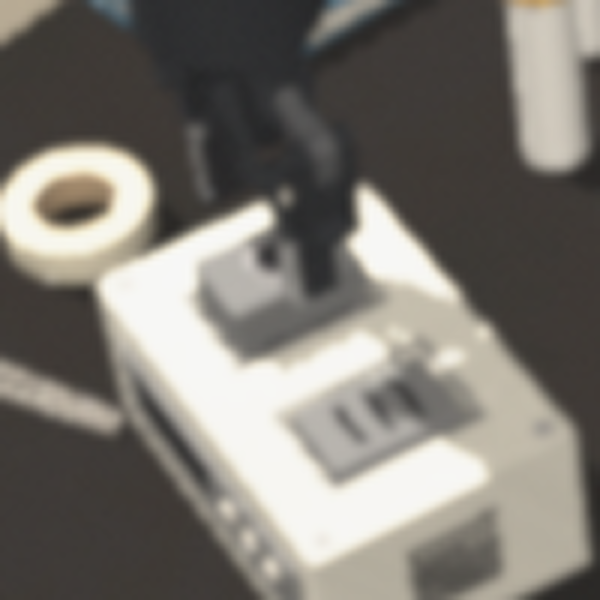

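The near finger is clear of the cassette's side, at crop (320,270). I'll correct the lateral offset and descend.

Emit:
{"api": "play_rows", "payload": {"increments": "0 -0.002 0.0025 0; 0.008 0 0 0; 0.008 0 0 0; 0.006 0 0 0; 0 0 0 0"}}

```text
clock: 9.05
position: [0.4628, 0.2404, 0.0973]
ee_rot: [-0.415, 0.571, 0.418, 0.572]
ft_force: [-0.3, -0.1, 0.6]
grip_width: 0.751
```

```bash
python3 d.py .4612 .2393 .088 1.262
```

```text
t 9.05 p [0.4628 0.2404 0.0973] F [-0.28 -0.15  0.63] g 0.7506292027583245 x [-0.0019  0.0048 -1.    ] yaw 1.2593 turn x -0.0027
tool delta [ 0.0093  0.0012 -0.0016] q [-0.69  0.23  0.14  1.9  -0.05  1.    0.73]
```

Emit:
{"api": "play_rows", "payload": {"increments": "0.005 0.001 -0.0015 0; 0.004 0 0 0; 0 0 0 0"}}

```text
clock: 9.35
position: [0.4612, 0.2391, 0.0874]
ee_rot: [-0.415, 0.571, 0.418, 0.572]
ft_force: [-0.9, -0.1, -0.4]
grip_width: 0.752
```

```bash
python3 d.py .4612 .2393 .088 1.262; python3 - <<'E'
from h import *
import cv2
s=camera("scene")
cv2.imwrite("pics/a4.png",cv2.resize(s["img"][210:310,165:265],(600,600),interpolation=2))
E
```

```text
t 9.35 p [0.4612 0.2391 0.0874] F [-0.94 -0.06 -0.44] g 0.7520200808027973 x [-0.002   0.0046 -1.    ] yaw 1.2593 turn x -0.0027
tool delta [-0.0006  0.      0.0001] q [-0.69  0.24  0.14  1.92 -0.05  0.98  0.73]
```

View pics/a4.png

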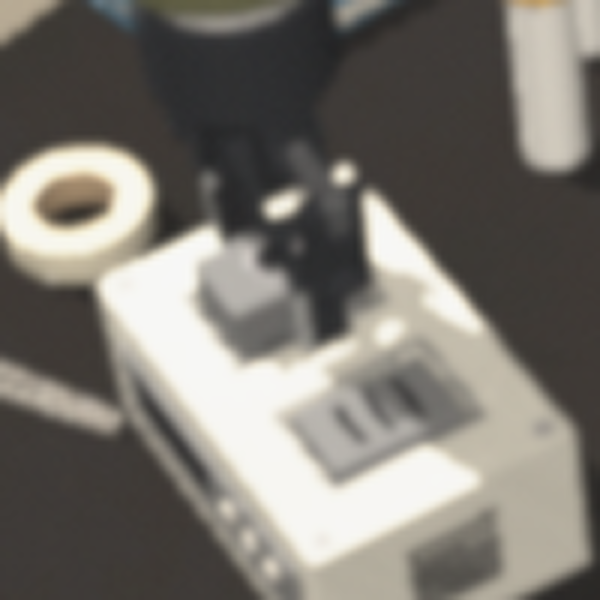

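The fingers straddle the cassette, with the near tip at crop (330,330), just above the reader top. Closing now.

Emit:
{"api": "play_rows", "payload": {"increments": "0 0 0 0; 0 0 0 0; 0 0 0 0; 0 0 0 0; 0 0 0 0", "hand": 1, "squeeze": 50}}

```text
clock: 9.9
position: [0.4622, 0.2405, 0.0888]
ee_rot: [-0.415, 0.57, 0.418, 0.573]
ft_force: [0.9, 0.6, -0.9]
grip_width: 0.451
```

Emit:
{"api": "play_rows", "payload": {"increments": "-0.005 0 0 0; -0.008 0 0 0; -0.008 0 0 0; -0.008 0 0 0; -0.008 0 0 0; 0 0 0 0"}}

```text
clock: 10.5
position: [0.4623, 0.2401, 0.1298]
ee_rot: [-0.415, 0.57, 0.418, 0.573]
ft_force: [0.2, -0.3, -0.3]
grip_width: 0.457
```

```bash
python3 d.py .4612 .2393 .15 1.262; python3 - <<'E'
from h import *
import cv2
s=camera("scene")
cv2.imwrite("pics/a5.png",cv2.resize(s["img"][200:310,155:265],(600,600),interpolation=2))
E
```

```text
t 10.5 p [0.4623 0.2401 0.1298] F [ 0.18 -0.27 -0.33] g 0.45655603623329966 x [ 0.0011  0.0074 -1.    ] yaw 1.2594 turn x -0.0026
tool delta [-0.0202  0.0009 -0.0009] q [-0.69  0.19  0.14  1.88 -0.04  1.07  0.73]
```

View pics/a5.png

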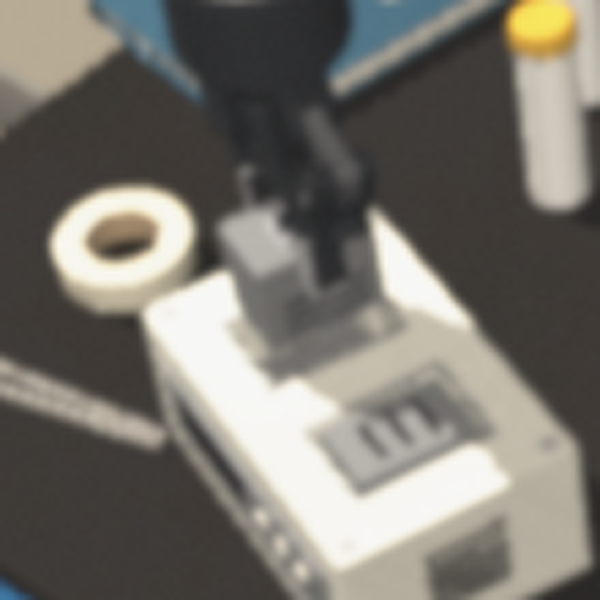

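The cassette is drawn up and gripped, and the slits cassette is unchanged. Next I'll lift further and carry it to the tray.

Emit:
{"api": "play_rows", "payload": {"increments": "-0.015 0 0 0; -0.02 0 0 0; 0 -0.004 -0.015 0; 0 -0.009 -0.032 0; 0 -0.009 -0.034 0; 0 -0.009 -0.034 0; 0 -0.009 -0.034 0; 0 -0.009 -0.034 0; 0 -0.009 -0.034 0; 0 -0.009 -0.034 0; 0 -0.009 -0.034 0; 0 -0.009 -0.034 0; 0 -0.009 -0.034 0; 0 -0.009 -0.03 0; 0 -0.004 -0.015 0; 0 0 0 0; 0 0 0 0"}}

```text
clock: 12.25
position: [0.4263, -0.1992, 0.1494]
ee_rot: [-0.41, 0.576, 0.419, 0.57]
ft_force: [-0.6, -0.0, -0.3]
grip_width: 0.458
```

```bash
python3 d.py .44 -.184 .06 1.262; python3 - <<'E'
from h import *
import cv2
s=camera("scene")
cv2.imwrite("pics/a6.png",s["img"])
E
```

```text
t 12.25 p [ 0.4263 -0.1992  0.1494] F [-0.61 -0.04 -0.29] g 0.458251783927844 x [-0.0143  0.0048 -0.9999] yaw 1.2521 turn x -0.0099
tool delta [ 0.0892 -0.0096  0.0187] q [-0.21  0.07  0.58  1.98 -0.04  1.12  1.64]
```

View pics/a6.png

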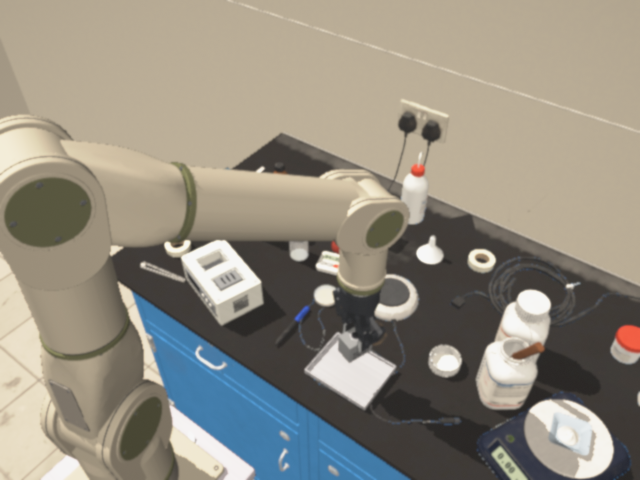

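Emit:
{"api": "play_rows", "payload": {"increments": "0 -0.005 0.009 0; 0 -0.0045 0.009 0; 0.02 0 0 0; 0.02 0 0 0; 0.02 0 0 0; 0.01 0 0 0; 0 0 0 0"}}

```text
clock: 13.0
position: [0.446, -0.1739, 0.0769]
ee_rot: [-0.414, 0.572, 0.423, 0.568]
ft_force: [0.0, 0.3, -0.5]
grip_width: 0.453
```

```bash
python3 d.py .44 -.184 .047 1.262; python3 - <<'E'
from h import *
import cv2
s=camera("scene")
cv2.imwrite("pics/a7.png",cv2.resize(s["img"][310:420,290:410],(720,660),interpolation=2)[:600])
E
```

```text
t 13.0 p [ 0.446  -0.1739  0.0769] F [ 0.01  0.27 -0.49] g 0.4534234343667897 x [-0.0117  0.0069 -0.9999] yaw 1.2657 turn x 0.0037
tool delta [ 0.0299  0.0023 -0.0115] q [-0.22  0.2   0.54  2.03 -0.13  0.96  1.66]
```

View pics/a7.png

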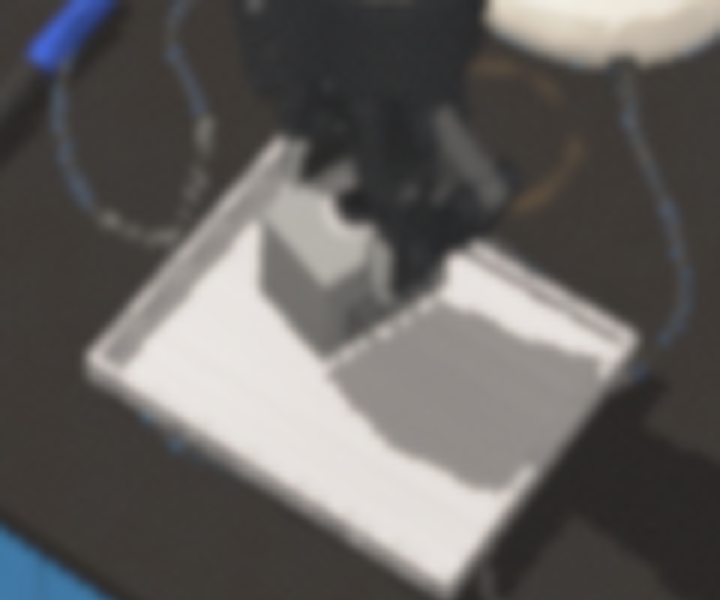

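The cassette hangs upright over the tray, inside the walls. I'll centre it and lower it.

Emit:
{"api": "play_rows", "payload": {"increments": "0 0.002 -0.011 0; 0.008 0 0 0; 0.008 0 0 0; 0.004 0 0 0; 0 0 0 0"}}

```text
clock: 13.55
position: [0.4422, -0.185, 0.0584]
ee_rot: [-0.415, 0.571, 0.421, 0.57]
ft_force: [-0.7, -0.4, -0.7]
grip_width: 0.452
```

```bash
python3 d.py .44 -.184 .047 1.262
```

```text
t 13.55 p [ 0.4422 -0.185   0.0584] F [-0.66 -0.39 -0.67] g 0.45239897917804417 x [-0.0068  0.0066 -1.    ] yaw 1.2655 turn x 0.0035
tool delta [0.0114 0.0023 0.0002] q [-0.19  0.23  0.55  2.05 -0.16  0.91  1.71]
```

Emit:
{"api": "play_rows", "payload": {"increments": "0.003 0 0 0; 0.003 0 0 0; 0.002 0 0 0; 0 0 0 0"}}

```text
clock: 13.95
position: [0.4424, -0.1848, 0.0498]
ee_rot: [-0.415, 0.571, 0.421, 0.57]
ft_force: [-0.4, 0.4, -1.1]
grip_width: 0.451
```

Emit:
{"api": "play_rows", "payload": {"increments": "0.001 0 0 0; 0.001 0 0 0"}}

```text
clock: 14.15
position: [0.4425, -0.1848, 0.0478]
ee_rot: [-0.415, 0.571, 0.421, 0.57]
ft_force: [-0.4, -0.2, -0.6]
grip_width: 0.456
```

Emit:
{"api": "play_rows", "payload": {"increments": "0.001 0 0 0"}}

```text
clock: 14.25
position: [0.4426, -0.1848, 0.0469]
ee_rot: [-0.415, 0.571, 0.421, 0.57]
ft_force: [-6.6, 3.0, 15.6]
grip_width: 0.458
```

The cassette is down on the tray floor. Releasing.

Emit:
{"api": "play_rows", "payload": {"increments": "-0.0005 0 0 0; 0 0 0 0; 0 0 0 0; 0 0 0 0; 0 0 0 0", "hand": -0.6}}

```text
clock: 14.75
position: [0.4429, -0.1849, 0.0477]
ee_rot: [-0.415, 0.57, 0.421, 0.57]
ft_force: [1.0, -0.0, -0.3]
grip_width: 0.8
```

Emit:
{"api": "play_rows", "payload": {"increments": "-0.01 0 0 0; -0.02 0 0 0; -0.03 0 0 0; -0.03 0 0 0; -0.03 0 0 0; 0 0 0.04 0; 0 0 0.04 0; 0 0 0.04 0; 0 0 0.04 0; 0 0 0.04 0; 0 0 0 0"}}

```text
clock: 15.85
position: [0.5066, 0.0092, 0.1825]
ee_rot: [-0.415, 0.57, 0.417, 0.574]
ft_force: [-0.4, -0.2, -0.3]
grip_width: 0.798
```

```bash
python3 d.py .44 -.184 .047 1.262; python3 - <<'E'
from h import *
import cv2
s=camera("scene");cv2.imwrite("pics/a8.png",s["img"])
s=camera("top");cv2.imwrite("pics/a9.png",s["img"])
E
```

```text
t 15.85 p [0.5066 0.0092 0.1825] F [-0.42 -0.16 -0.27] g 0.7984026662790267 x [ 0.0024  0.0065 -1.    ] yaw 1.2575 turn x -0.0045
tool delta [ 0.1341  0.0039 -0.2052] q [-0.46  0.11  0.38  1.87 -0.05  1.18  1.2 ]
```

View pics/a8.png

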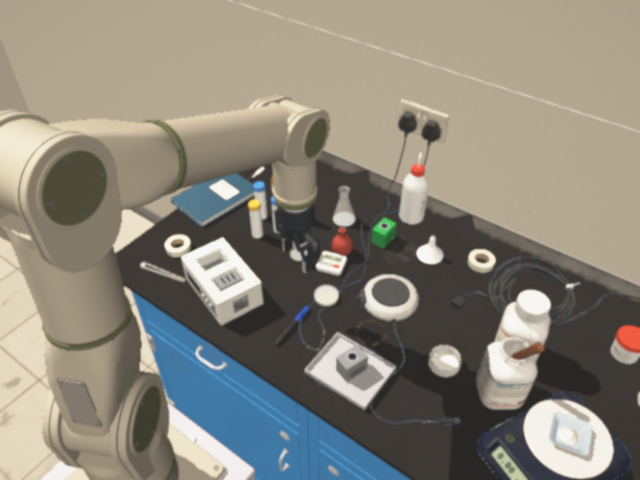

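View pics/a9.png

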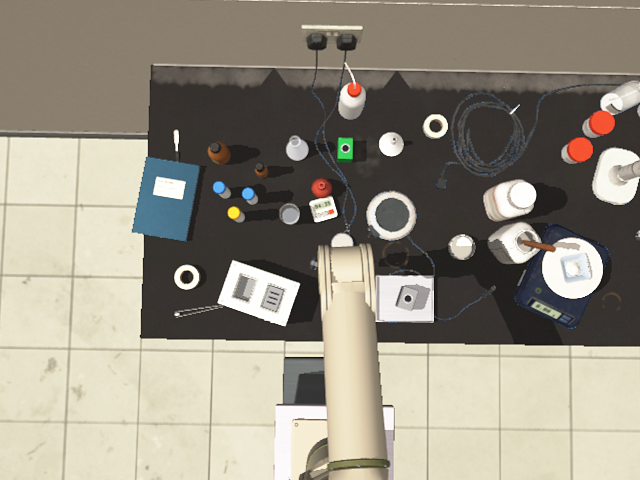

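The cassette stands upright in the tray, window up, at about (408,298) in the top view. The slits cassette is level in its bay at (272,297). Bystanders that can be seen haven't moved, and the robot is clear.

```bash
python3 -c "
from workcell import workorder
print(workorder.hand_in())"
```

```text
the job is handed in; nothing more can be done
None
```

I pressed the round-window cassette (bay a) down to its stop, let it spring up, drew it straight out and stood it upright near the middle of the steel tray. The job was handed in at about 16 s of the 42 s allowed.

- **Press:** the cassette went down about 16 mm. The last reading at the stop was about 20 N vertical, or about 21 N with the sideways part, under the 25 N limit. Forces were read only at the end of each call, so a brief higher value in between could not be seen.
- **Placing:** contact with the tray floor read about 16 N before I released.
- **Last pictures:** the cassette stands in the tray with its window up and the robot is clear. The slits cassette is still level in its bay.
- **Bystanders:** every one I could see is where it was. In the last top view the arm hid the marker and part of the petri dish, but both look unmoved in the scene view. The gripper partly hid the beaker in the scene view, but it looks unmoved from above.
- **Disagreement:** some moves ended up to about 20 mm off the planned position and tilted by up to 0.015 rad. I measured and corrected these before the press, the grasp and the placing.

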